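# Load a pole piece through the sprung flap of the magneto tester

## Task

Set the aluminium pole piece down on the loading sill of the grey tester, then push it in through the sprung flap and on until it bears on the spring contact hidden at the back of the bay; press it there with about 12 newtons for a second, never letting the contact feel more than 16. Then take the gripper away so that the piece stays inside and the flap swings shut behind it, and leave the other parts on the bench where they are.

Things in the scene. Friction and masses are not known exactly. Their poses are not given: they have to be found in the camera images.
- pole_center (a point): centre (half-way up) of the pole piece: a loose bare aluminium block 58 mm long (its x), 48 mm wide (its y), 36 mm high, 0.21 to 0.34 kg, the same after a half turn about z. A shallow lengthwise trough in its top leaves it 28 mm high along the middle, full height in the 10 mm along each long side. Lies flat; grasp it across its width
- tester: grey steel tester, fixed, its surfaces polished (friction about 0.15). Origin: on the bench under the middle of the flap doorway; x points inwards (pushing direction), y left of that, z up; all tester x, y and heights are in this frame. Base 12 mm thick, 116 mm wide (y = -54 to +62 mm). Behind the bay, x = 192 to 302 mm, the console (not used), 170 mm wide, 84 mm high over its button
- sill (a point): middle of the open loading sill, on its flat top (12 mm high), 60 mm in front of the flap; tester x = -105 to -27 mm. Between sill and flap two upright steel cheeks, up to 52 mm high, flare the way in: 46 mm either side of the middle line at x = -27 mm, narrowing to 29 mm either side at x = -2 mm
- bay (a point): a point on the bay floor (12 mm high) at tester x = 100 mm. Inner walls at y = -27 and +41 mm, x = 0 to 192. Cover at 55 to 58 mm height with an open lengthwise slot, y = -22 to +22 mm, x = 0 (open end) to 132, closed beyond: shut fingers pointing down can travel along it; it is too narrow to drop the piece in flat. At the back a sprung contact faces the doorway
- bay_back (a point): a fixed reference point in the bay at tester x = 148 mm, y = 0, height 29 mm; it does NOT move with the contact. Near it, facing the doorway, is the brass spring contact, 36 mm wide, 18 to 40 mm high: its face stands anywhere from x = 128 to 168 mm, different each time and not measured. It yields 6 mm at most: 2 N to start, then 5 N more per mm, and springs back
- flap (a joint): sprung aluminium flap across the doorway, 63 mm wide, 3 mm thick, 14 to 51 mm above the bench, on an upright hinge at tester x = 0, y = +37 mm. Angle in rad: 0 shut, up to 1.5 swung inwards along the left wall. Takes 1 N (shut) to 2 N (open) at its free edge, but a wide piece pushes it near the hinge, with 5 N and more. Shuts by itself once nothing is in its way within 64 mm behind the doorway
- condenser: brass condenser, a standing cylinder 28 mm across and 52 mm high with a narrow top; origin under its centre. Leave alone
- coil_cap: black bakelite coil cap, 58 mm across, 34 mm high, tapering upwards; origin under its centre. Leave alone
- retainer: steel spring retainer, a ring 46 mm across, 13 mm high; origin under its centre. Leave alone
Not all that is in view belongs to the job. Of the things shaped like the part that bears pole_center, the aluminium one is meant.

How it is judged:
By the outcome, as a careful person would: the job done as asked, in the order asked, and still so for the second after the job is handed in, with the robot touching nothing.
It also fails if it takes over 67 s, if anything falls off the work surface, if the arm or the gripper's body presses on something with over 40 N, if the wrist force passes 120 N, or if a joint passes its speed limit or range.

## Robot

A 6-joint arm with a two-finger parallel gripper is mounted at the origin on the work surface. World frame = base frame: x ahead of the robot, y to its left, z up, the work surface at z = 0. Lengths are in m, angles in rad, forces in N, time in s.
With the tool pointing down it reaches from about 0.375 to 0.975 m from the base axis. Payload 3.8 kg.
Tool frame: the origin (TCP) lies at the very end of the fingers, on their centre line; the grasp point (between the pads) lies 19 mm behind it; z points along the fingers, y is the line along which they close (so a half turn about z gives the same grasp; the last joint's range is limited). The gripper opens to 85 mm and grips with 20 to 120 N. Pads are 22 mm wide; open, the fingers measure 114 mm over their backs; the gripper's body (76 mm by 85 mm) begins 54 mm behind the grasp point. The pads swing forward as they close: fully open they stand 13 mm farther back than shut.
Start: joints at [1.078, 0.264, 1.604, -0, 1.274, -0.037], TCP at [0.297, 0.606, 0.231] pointing down, gripper open.
Joint ranges: [-2.63, 2.63], [-0.94, 2.18], [0.31, 2.57], [-1.31, 4.45], [0, 2.66], [-2.55, 2.55]. Speed limits (rad/s): [2.57, 2.57, 3.14, 3.14, 3.14, 3.14].

## Interface

Orientations are given as a rotation vector (axis times angle).
In Python, from workcell import monitor, viewer, job gives the robot as it stands. The module is installed in compiled form; this text tells all that it offers.
- The arm moves only by the tool step_arm, never from a script. Its argument "series" is one flat list of numbers, 4 for each row, row after row: the shift along the tool's x, y, z in m, then the turn about the tool's z in rad. A call has 1 to 8 rows; each row is the pose to reach, as a shift and turn from the pose commanded when the call began, along the tool's axes at that moment; what a row does not reach only later rows make up. A row lasts 1/8 s, in which the tool goes at most 62.5 mm and 10.7 degrees, less where a joint would pass 70% of its speed; a pose out of reach is approached as far as the arm can. A call with a gripper value outside its range is refused whole. "gripper" is the opening, from 0 (shut) to 1 (fully open), set as the call begins (left out, the last holds). The fingers move at their own pace and stop on an object; "newtons" is the grip in N (left out, the last holds). Time passes only in rows, so rows that repeat a pose let the fingers close. It gives the time, the measured TCP pose, the force, the opening and the grip force at its end, in the units of the state.
- monitor.read_state(): the state, without advancing time (a new reading comes with each control period).
- viewer.read_camera(name): name is "side" or "top"; returns a dict with "image" (420x560x3 uint8, red, green, blue), "intrinsics" (3x3 intrinsics, pixels), "T" (4x4, takes a point from camera to world coordinates). Camera axes: x right, y up, looking along -z (the intrinsics and any distortion apply to the point x, -y, -z); pixel columns grow to the right and rows downward; lengths in m; the calibration is good to about 2 mm. A picture is of the moment at which its call begins. There is no depth.
- job.finish_job(): hands the job in; it is judged then, once.
Trained networks look in a picture, given as the dict that the camera call returned (one of the last four; its "shot" number tells which), for a name from the list of things; names that differ only in an ending like _2 or _b are one class to them, and where a whole thing is asked for, a point or a joint stands for the part that bears it (a point fixed in the world has none). Each returns a list of dicts, best first, with "score" (0 to 1); they miss things now and then, are a little off and sometimes report something else, mostly with a low value. They report only what shows in the picture. A call takes as long as a camera call. They do not tell look-alikes from the thing itself.
- viewer.boxes_of(picture, label): "extent" ([centre column, centre row, width, height] in pixels, round what is visible of it).
- viewer.spot_point(picture, label): "point" ([column, row] in pixels: a listed point, or the origin of a listed thing).
The state is a dict: "time": time; "q": joint angles; "joint_vel": joint speeds; "joint_torque": joint torques, N m; "tool_pos": TCP position; "tcp_rot": TCP orientation; "wrist_force": force on the tool from outside, world axes, zero at the start; "torque": the same for the moment, N m; "width": opening from 0.0 (shut) to 1.0 (fully open); "grip_force": force on a finger pad.
Only numpy, scipy, OpenCV 4.12 (cv2) and the standard library are available. Lean on these libraries where they do the work, as an engineer would, in place of code of your own. Each camera call takes 0.05 s, during which the arm holds its last target. There are 200 camera calls.

## Working session

There is one attempt and no reset: what is moved stays moved. The work goes in short steps, Python scripts to look and compute and a tool call to move; the robot and the scene stay as the last step left them, time stands still between calls to the robot, and variables do not carry over. Pictures are saved under pics/ and viewed, at most 10 in all, crops included, and the job is handed in when it is done.

Besides the shell and the picture viewer there is one more tool, called after "Call:" as name(argument=value, ...), one argument or row to a line, values as JSON. step_arm: Moves the arm, as the interface text tells. Its arguments: {"type":"object","properties":{"series":{"type":"array"},"gripper":{"type":"number"},"newtons":{"type":"number"}},"required":["series"]}

```bash
mkdir -p pics; cat > h.py <<'E'
import numpy as np, cv2
from workcell import monitor, viewer, job
def ray(p,uv):
    K=np.array(p["intrinsics"]);T=np.array(p["T"])
    d=np.linalg.inv(K)@np.array([uv[0],uv[1],1.]); d=np.array([d[0],-d[1],-d[2]])
    return T[:3,3],T[:3,:3]@d
def atz(p,uv,z):
    o,d=ray(p,uv); return o+d*(z-o[2])/d[2]
def proj(p,X):
    K=np.array(p["intrinsics"]);T=np.array(p["T"])
    c=T[:3,:3].T@(np.array(X)-T[:3,3]); c=np.array([c[0],-c[1],-c[2]]); u=K@c; return u[:2]/u[2]
def tri(p1,u1,p2,u2):
    o1,d1=ray(p1,u1);o2,d2=ray(p2,u2)
    A=np.stack([d1,-d2],1);s=np.linalg.lstsq(A,o2-o1,rcond=None)[0]
    a,b=o1+d1*s[0],o2+d2*s[1]; return (a+b)/2,np.linalg.norm(a-b)
E
python3 - <<'E'
from h import *
np.set_printoptions(precision=4,suppress=True)
P={n:viewer.read_camera(n) for n in("side","top")}
for n,p in P.items():
    cv2.imwrite(f"pics/{n}0.png",p["image"][:,:,::-1]); print(n,[k for k in p],np.array(p["T"]),np.array(p["intrinsics"]).tolist())
    for l,z in[("pole_center",.018),("tester",0),("sill",.012),("bay",.012),("bay_back",.029),("condenser",0),("coil_cap",0),("retainer",0)]:
        for r in viewer.spot_point(p,l)[:4]: print(n,l,round(r["score"],2),np.array(r["point"]),atz(p,r["point"],z))
    for l in("pole_center","tester","flap"):
        for r in viewer.boxes_of(p,l)[:4]: print(n,'box',l,round(r["score"],2),np.array(r["extent"]))
s=monitor.read_state();print(s)
E
```

```text
side ['image', 'intrinsics', 'T', 'shot'] [[ 0.8781  0.362  -0.3129  0.2865]
 [-0.4781  0.6358 -0.606  -0.5353]
 [-0.0204  0.6817  0.7313  0.7543]
 [ 0.      0.      0.      1.    ]] [[408.7812298788469, 0.0, 273.7468608293217], [0.0, 408.7812298788469, 204.42175167302548], [0.0, 0.0, 1.0]]
side pole_center 0.91 [236.6 156.8] [0.5983 0.2841 0.018 ]
side pole_center 0.74 [220.2 139.8] [0.5891 0.3767 0.018 ]
side pole_center 0.73 [283.  141.2] [0.7435 0.2799 0.018 ]
side tester 0.67 [269.1 223. ] [0.5701 0.0412 0.    ]
side sill 0.76 [246.6 234.4] [0.5035 0.0272 0.012 ]
side bay 0.67 [302.4 202.3] [0.6696 0.0508 0.012 ]
side bay_back 0.65 [318.9 188.1] [0.7222 0.0587 0.029 ]
side bay_back 0.46 [272.  224.4] [0.563 0.012 0.029]
side condenser 0.52 [302.4 337.6] [ 0.4891 -0.2467  0.    ]
side coil_cap 0.56 [350.  324.9] [ 0.5847 -0.2699  0.    ]
side retainer 0.54 [200.4 187.9] [0.4697 0.2376 0.    ]
side box pole_center 0.91 [221.9 138.6  21.6  23.2]
side box pole_center 0.85 [280.6 144.6  26.5  25.6]
side box pole_center 0.68 [239.1 158.3  26.7  23.4]
side box tester 0.96 [303.1 198.8 
[... 949 characters left out ...]
[0.4821 0.2482 0.    ]
top box pole_center 0.9 [188.5 152.4  30.4  30.7]
top box pole_center 0.82 [182.2 205.4  25.3  35.3]
top box pole_center 0.44 [280.2 184.3  81.3 186.4]
top box tester 0.85 [277.9 179.5  83.9 183.8]
{'time': 1.2, 'q': array([ 1.0781,  0.2639,  1.604 ,  0.    ,  1.2737, -0.0369]), 'joint_vel': array([ 0.0003, -0.0008, -0.002 , -0.0006,  0.0006,  0.0011]), 'joint_torque': array([  0.0002, -51.508 , -36.772 ,  -0.0002,   0.0012,  -0.    ]), 'tool_pos': array([0.2971, 0.6061, 0.2313]), 'tcp_rot': array([-0.7098, -3.0603,  0.    ]), 'wrist_force': array([-0.5471, -0.6572, -0.2468]), 'torque': array([-0.0022, -0.0313, -0.0394]), 'grip_force': 0.0, 'width': 1.0003464339210042}
```

View pics/top0.png

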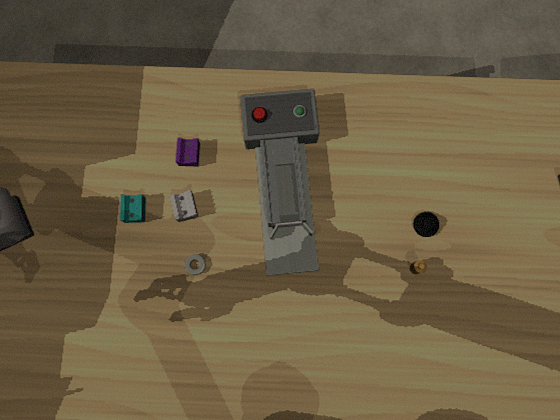

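View pics/side0.png

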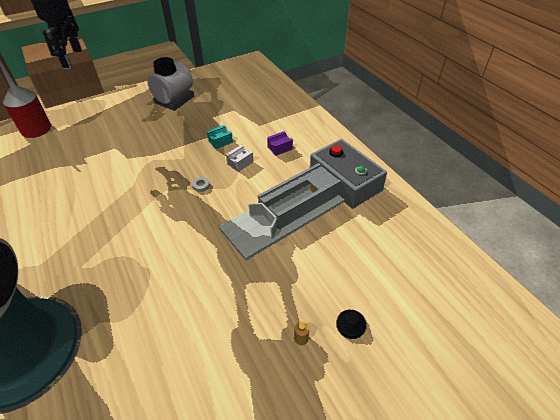

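```bash
python3 - <<'E'
from h import *
p=viewer.read_camera("top");q=viewer.read_camera("side")
for n,x in(("top",p),("side",q)): np.savez(n+"0.npz",**{k:np.array(v) for k,v in x.items()})
a=cv2.resize(p["image"][130:230,115:215],(400,400),interpolation=cv2.INTER_CUBIC)
b=cv2.resize(q["image"][110:180,190:260],(400,400),interpolation=cv2.INTER_CUBIC)
cv2.imwrite("pics/blk.png",np.hstack([a,b])[:,:,::-1])
cv2.imwrite("pics/tst.png",cv2.resize(p["image"][80:280,220:340],(360,600),interpolation=cv2.INTER_CUBIC)[:,:,::-1])
E
```

```text
(no output)
```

View pics/blk.png

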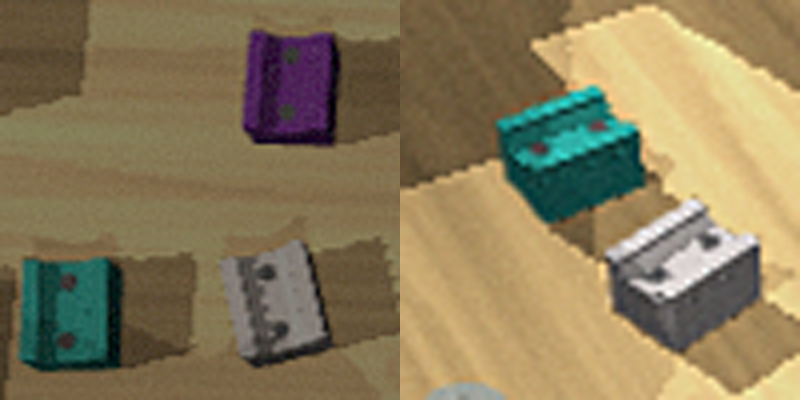

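View pics/tst.png

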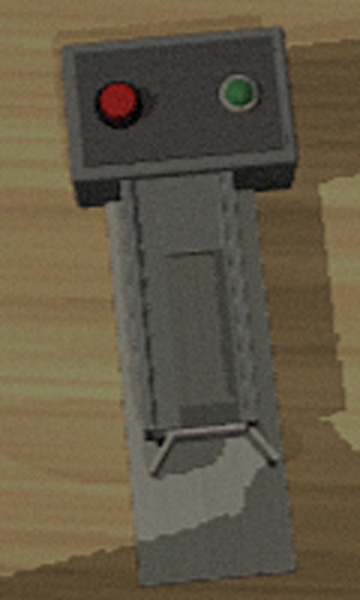

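Top view: the three look-alikes are teal (132,208), purple (187,152) and silver (184,206). The silver one is bare metal, so it is the aluminium piece, and both crops confirm it. The tester's sill faces the robot: sill corners at (267,275) and (318,270), slot end at about (283,165).

```bash
cat > fit.py <<'E'
from h import *
from scipy.optimize import least_squares, minimize
def L(n): return {k:v for k,v in np.load(n).items()}
def mask(p,c,r=26):
    hsv=cv2.cvtColor(p["image"],cv2.COLOR_RGB2HSV); m=np.zeros(hsv.shape[:2],np.uint8)
    c=[int(round(v)) for v in c]
    sub=hsv[c[1]-r:c[1]+r,c[0]-r:c[0]+r]; m[c[1]-r:c[1]+r,c[0]-r:c[0]+r]=(sub[...,1]<60)
    n,l,s,_=cv2.connectedComponentsWithStats(m,connectivity=4); i=l[c[1],c[0]] or 1+np.argmax(s[1:,4])
    return cv2.morphologyEx((l==i).astype(np.uint8),cv2.MORPH_CLOSE,np.ones((5,5)))
def box(v,z0=0):
    c,s=np.cos(v[2]),np.sin(v[2])
    return [[v[0]+c*a-s*b,v[1]+s*a+c*b,z0+z] for a in(-.029,.029) for b in(-.024,.024) for z in(0,.036)]
def fitblk(ps,ms,v0,z0=0):
    def cost(v,full=False):
        e=[]
        for p,m in zip(ps,ms):
            r=np.zeros([d*4 for d in m.shape],np.uint8)
            h=cv2.convexHull(np.array([proj(p,X) for X in box(v,z0)],np.float32))
            cv2.fillConvexPoly(r,np.int32(np.round((h*4+1.5)*16)),1,shift=4)
            f=cv2.resize(r.astype(np.float32),m.shape[::-1],interpolation=cv2.INTER_AREA)
            e.append(np.abs(f-m).sum()/m.sum())
        return e if full else sum(e)
    best=None
    for y in v0[2]:
        o=minimize(cost,[v0[0],v0[1],y],method="Nelder-Mead",options=dict(initial_simplex=[[v0[0]+a,v0[1]+b,y+c] for a,b,c in((0,0,0),(.01,0,0),(0,.01,0),(0,0,.2))],xatol=1e-4))
        if best is None or o.fun<best.fun: best=o
    return best.x,cost(best.x,True)
E
python3 - <<'E'
from fit import *
np.set_printoptions(precision=4,suppress=True)
p,q=L("top0.npz"),L("side0.npz")
mt,ms=mask(p,(182,206)),mask(q,(239,159))
print(mt.sum(),ms.sum(),cv2.boundingRect(mt),cv2.boundingRect(ms))
Y=np.arange(-.6,1.2,.3)
for ps,m in(([p],[mt]),([q],[ms]),([p,q],[mt,ms])): print(fitblk(ps,m,(.603,.283,Y)))
M=[(-105,62,12,267.3,275),(-105,-54,12,318.3,270),(-27,47,52,271.7,237.7),(-27,-47,52,311.7,234),(-2,30,52,277.3,225.7),(-2,-30,52,302.3,223.3),(132,22,58,275,165),(132,-22,58,291.7,164),
 (0,0,0,288.3,227.8),(-60,0,12,293.2,254.4),(100,0,12,286.1,182.5),(148,0,29,282.5,162.2)]
S=[(0,0,0,269.1,223),(-60,0,12,246.6,234.4),(100,0,12,302.4,202.3),(148,0,29,318.9,188.1)]
def res(v,A=((p,M),(q,S))):
    c,s=np.cos(v[2]),np.sin(v[2]);r=[]
    for P,l in A:
        for x,y,z,a,b in l:
            x,y,z=x/1e3,y/1e3,z/1e3; r+=list(proj(P,[v[0]+c*x-s*y,v[1]+s*x+c*y,z])-(a,b))
    return np.array(r)
for A in(((p,M),(q,S)),((p,M[:8]),),((q,S),)):
    o=least_squares(res,[.569,.041,.14],loss="soft_l1",args=(A,)); print(o.x,res(o.x,A).reshape(-1,2).round(1).tolist())
E
```

```text
618 472 (170, 190, 28, 32) (226, 145, 27, 26)
(array([0.6074, 0.2804, 0.3108]), [np.float64(0.09627831715210355)])
(array([0.6032, 0.2773, 0.2883]), [np.float64(0.10513771186440678)])
(array([0.6056, 0.2797, 0.3072]), [np.float64(0.10730177993527508), np.float64(0.12447033898305085)])
[0.5689 0.0388 0.1344] [[-0.7, 0.9], [0.5, 0.7], [-1.9, 0.0], [1.2, -0.5], [-0.9, -0.1], [1.6, -0.3], [-0.9, 0.5], [2.2, -0.4], [1.2, -0.4], [-0.8, -1.5], [-0.9, 1.2], [0.6, -0.7], [0.1, 0.9], [1.6, -2.0], [-0.8, -0.1], [-2.2, 1.0]]
[0.5691 0.0391 0.1369] [[-0.7, 0.8], [0.5, 0.5], [-2.0, -0.0], [1.1, -0.7], [-1.0, -0.1], [1.4, -0.5], [-1.2, 0.5], [1.9, -0.5]]
[0.5697 0.0401 0.108 ] [[0.1, 0.4], [1.3, -2.9], [-0.2, 0.0], [-1.2, 1.4]]
```

```bash
cat > go.py <<'E'
import sys
from h import *
from scipy.spatial.transform import Rotation as R
# usage: go.py w x y z yaw | go.py t x y z yaw ; yaw = direction of the "length" axis, tool y is across it
T0=np.array([.569,.039,0]);TY=.135
a=[float(v) for v in sys.argv[2:]]
s=monitor.read_state();r=R.from_rotvec(s["tcp_rot"]);m=r.as_matrix();t=np.array(s["tool_pos"])
Rt=R.from_euler("z",TY).as_matrix()
g=np.array(a[:3]);yaw=a[3]
if sys.argv[1]=="t": g=T0+Rt@g; yaw+=TY
d=m.T@(g-t)
cur=np.arctan2(m[1,1],m[0,1]); w=(yaw+np.pi/2-cur+np.pi/2)%np.pi-np.pi/2
print("shift",d.round(4),"turn",round(-w,4),"| tester pos",(Rt.T@(t-T0)).round(4),"ty",round((cur-np.pi/2-TY+1.57)%np.pi-1.57,4),"F_t",(Rt.T@s["wrist_force"]).round(2),"tool z",m[:,2].round(3),"q",s["q"].round(2),"w",round(s["width"],3),"gf",s["grip_force"],s["time"])
E
python3 go.py w .6055 .2797 .12 .305
```

```text
shift [-0.4206 -0.1573  0.1113] turn -0.7608 | tester pos [-0.1931  0.5985  0.2313] ty -0.5908 F_t [-0.76 -0.63 -0.86] tool z [ 0. -0. -1.] q [ 1.08  0.26  1.6  -0.    1.27 -0.04] w 0.996 gf 0.0 1.3
```

Call:
step_arm(
  series=[-0.05,-0.019,0.0,-0.1,-0.105,-0.039,0.0,-0.2,-0.16,-0.06,0.0,-0.3,-0.215,-0.08,0.0,-0.4,-0.27,-0.1,0.0,-0.5,-0.325,-0.121,0.02,-0.6,-0.375,-0.14,0.05,-0.7,-0.4206,-0.1573,0.08,-0.7608],
  gripper=0.85,
)

```text
time: 2.3
tool_pos: [0.6071, 0.2782, 0.151]
tcp_rot: [-0.48, 3.103, 0.001]
wrist_force: [0.1, 0.1, -0.0]
width: 0.851
grip_force: 0.0
```

```bash
python3 go.py w .6055 .2797 .006 .305
```

```text
shift [0.0013 0.0019 0.145 ] turn 0.0017 | tester pos [0.07   0.2318 0.151 ] ty 0.1717 F_t [ 0.1   0.08 -0.05] tool z [ 0.001  0.001 -1.   ] q [ 0.39  0.31  1.7  -0.    1.13 -1.49] w 0.851 gf 0.0 2.3
```

Call:
step_arm(
  series=[0.001,0.0,0.04,0,0.001,0.0,0.08,0,0.001,0.0,0.11,0,0.001,0.0,0.13,0,0.001,0.0,0.14,0,0.001,0.0,0.145,0,0.001,0.0,0.145,0],
)

```text
time: 3.18
tool_pos: [0.6052, 0.2798, 0.0071]
tcp_rot: [-0.477, 3.104, 0.0]
wrist_force: [-0.5, 0.2, 0.3]
width: 0.85
grip_force: 0.0
```

Call:
step_arm(
  series=[0,0,0,0,0,0,0,0,0,0,0,0,0,0,0,0,0,0,0,0,0,0,0,0],
  gripper=0,
  newtons=50,
)

```text
time: 3.92
tool_pos: [0.6058, 0.2798, 0.0078]
tcp_rot: [-0.477, 3.103, 0.001]
wrist_force: [-0.6, -0.1, 5.8]
width: 0.553
grip_force: 54.1
```

Call:
step_arm(
  series=[0,0,-0.02,0,0,0,-0.06,0,0,0,-0.1,0,0,0,-0.1,0],
)

```text
time: 4.42
tool_pos: [0.6076, 0.2807, 0.1115]
tcp_rot: [-0.476, 3.097, 0.003]
wrist_force: [0.6, 0.7, -2.7]
width: 0.553
grip_force: 53.4
```

```bash
python3 go.py t -.066 .001 .1 0; python3 - <<'E'
from h import *
p=viewer.read_camera("side");cv2.imwrite("pics/g.png",cv2.resize(p["image"][60:260,130:400],(800,592))[:,:,::-1])
E
```

```text
shift [ 0.1743 -0.2069  0.0098] turn 0.17 | tester pos [0.0708 0.2343 0.1115] ty 0.17 F_t [ 0.71  0.61 -2.67] tool z [ 0.008  0.003 -1.   ] q [ 0.4   0.34  1.74  0.    1.06 -1.48] w 0.553 gf 53.42730671167374 4.425
```

View pics/g.png

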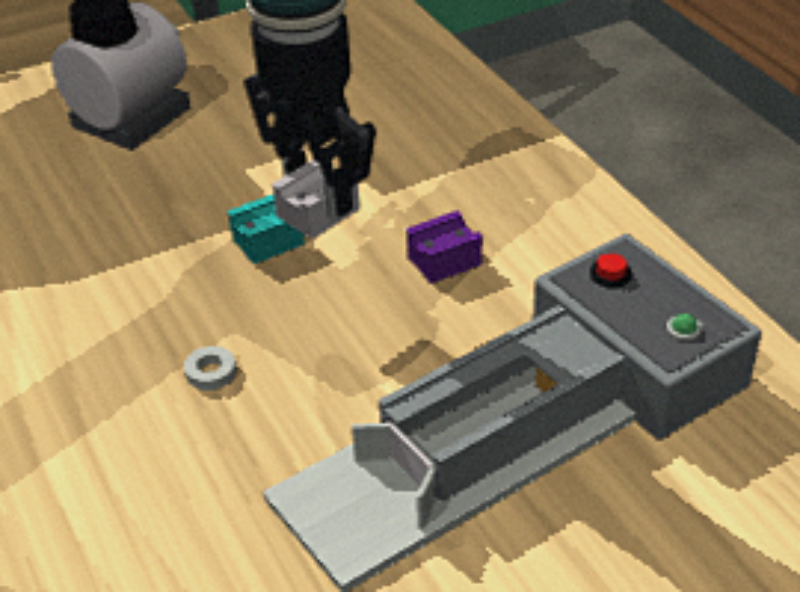

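The silver block is held level (crop about (315,195)), the others are undisturbed, and the brass contact shows in the slot at (545,380).

Call:
step_arm(
  series=[0.02,-0.023,0,0.03,0.05,-0.06,0,0.06,0.08,-0.096,0,0.09,0.11,-0.131,0,0.12,0.14,-0.167,0,0.15,0.165,-0.196,0.0,0.17,0.1743,-0.2069,0.0,0.17,0.1743,-0.2069,0.0,0.17],
)

```text
time: 5.48
tool_pos: [0.4994, 0.0294, 0.1051]
tcp_rot: [0.209, -3.133, -0.001]
wrist_force: [-0.3, 0.5, -2.0]
width: 0.554
grip_force: 53.3
```

```bash
python3 go.py t -.066 .001 .0195 0; python3 - <<'E'
from h import *
p=viewer.read_camera("top");cv2.imwrite("pics/s.png",cv2.resize(p["image"][140:300,220:340],(450,600),interpolation=cv2.INTER_CUBIC)[:,:,::-1])
E
```

```text
shift [-0.0044  0.0011  0.0856] turn -0.0015 | tester pos [-0.0703 -0.0002  0.1051] ty -0.0015 F_t [-0.23  0.49 -2.02] tool z [-0.002  0.    -1.   ] q [ 0.01  0.05  2.1   0.    1.   -1.7 ] w 0.554 gf 53.29906404018402 5.475
```

View pics/s.png

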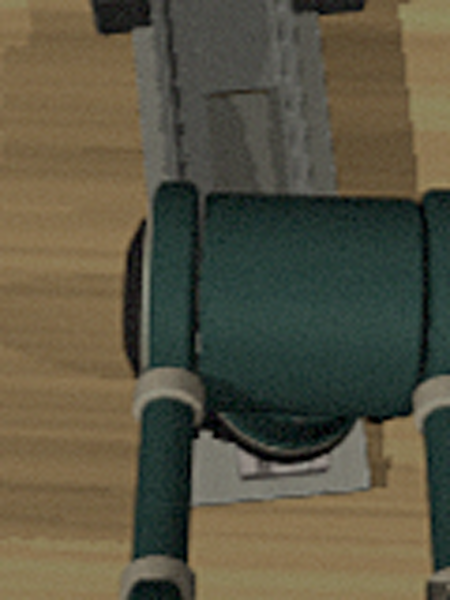

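The top view shows the arm over the sill, with the rear edge of the block at about (285,465) on the sill's middle. Lowering it now.

Call:
step_arm(
  series=[-0.004,0.001,0.025,0,-0.004,0.001,0.05,0,-0.004,0.001,0.07,0,-0.004,0.001,0.08,0,-0.004,0.001,0.084,0,-0.004,0.001,0.086,0,-0.004,0.001,0.086,0,-0.004,0.001,0.086,0],
)

```text
time: 6.52
tool_pos: [0.5049, 0.0312, 0.021]
tcp_rot: [-0.212, 3.133, -0.0]
wrist_force: [-0.6, 0.1, -2.2]
width: 0.554
grip_force: 53.3
```

```bash
python3 go.py t -.066 .001 .0195 0
```

```text
shift [0.0014 0.0001 0.0015] turn -0.0001 | tester pos [-0.0646  0.0009  0.021 ] ty -0.0001 F_t [-0.57  0.13 -2.22] tool z [ 0.001  0.    -1.   ] q [ 0.01  0.18  2.14  0.    0.82 -1.69] w 0.554 gf 53.285547494888306 6.525
```

Call:
step_arm(
  series=[0,0,0.001,0,0,0,0.0015,0,0,0,0.0015,0],
)

```text
time: 6.9
tool_pos: [0.5048, 0.0312, 0.0197]
tcp_rot: [-0.212, 3.134, -0.0]
wrist_force: [-1.3, -0.5, 4.8]
width: 0.555
grip_force: 54.1
```

Call:
step_arm(
  series=[0,0,0,0,0,0,0,0,0,0,0,0],
  gripper=0.8,
)

```text
time: 7.28
tool_pos: [0.5043, 0.0312, 0.0187]
tcp_rot: [-0.212, 3.134, 0.0]
wrist_force: [-0.6, 0.9, 1.3]
width: 0.798
grip_force: 0.0
```

Call:
step_arm(
  series=[0,0,-0.03,0,0,0,-0.07,0,0.03,0,-0.1,0,0.06,0,-0.1,0,0.06,0,-0.1,0],
)

```text
time: 7.9
tool_pos: [0.4431, 0.0231, 0.1187]
tcp_rot: [0.212, -3.134, -0.0]
wrist_force: [1.2, -0.2, -0.2]
width: 0.8
grip_force: 0.0
```

```bash
python3 go.py t -.125 .004 .022 0; python3 - <<'E'
from h import *
for n,c in(("side",(slice(150,270),slice(200,340))),):
    p=viewer.read_camera(n);cv2.imwrite("pics/p.png",cv2.resize(p["image"][c],(700,600),interpolation=cv2.INTER_CUBIC)[:,:,::-1])
    print(viewer.spot_point(p,"pole_center"))
    for r in viewer.spot_point(p,"pole_center"): print(atz(p,r["point"],.03))
E
```

```text
shift [-0.0019  0.0028  0.0967] turn -0.0002 | tester pos [-0.1269  0.0012  0.1187] ty -0.0002 F_t [ 1.16 -0.33 -0.19] tool z [-0.001 -0.    -1.   ] q [-0.   -0.08  2.2  -0.    1.02 -1.71] w 0.8 gf 0.0 7.9
[{'point': [245.3, 229.0], 'score': 0.72}, {'point': [280.0, 144.3], 'score': 0.71}, {'point': [219.1, 136.3], 'score': 0.64}]
[0.5026434  0.02936075 0.03      ]
[0.72195639 0.25868936 0.03      ]
[0.58784777 0.37837998 0.03      ]
```

View pics/p.png

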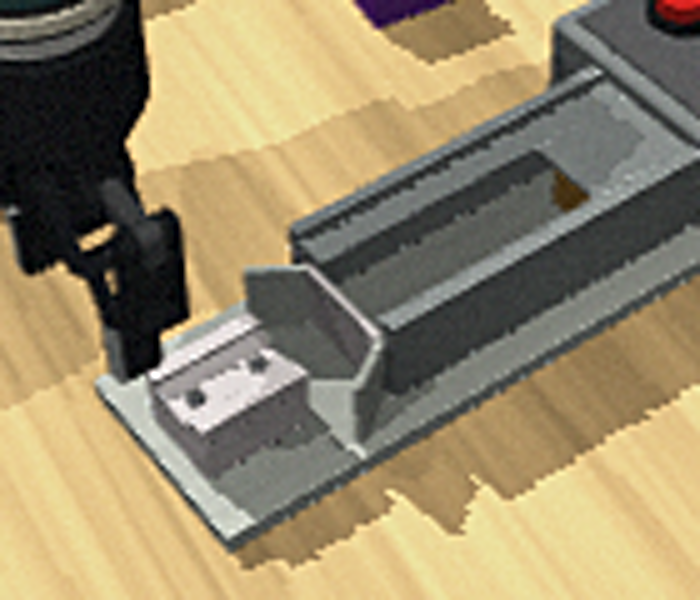

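The piece sits squarely on the sill (crop about (230,390)), lined up with the cheeks, and the flap is shut. Next I shut the fingers behind it.

Call:
step_arm(
  series=[0.005,0.003,0,0,0.005,0.003,0,0,0.005,0.003,0.0,0,0.005,0.003,0.03,0,0.005,0.003,0.06,0,0.005,0.003,0.085,0,0.005,0.003,0.095,0,0.005,0.003,0.0965,0],
  gripper=0,
)

```text
time: 9.05
tool_pos: [0.4392, 0.0254, 0.0219]
tcp_rot: [0.212, -3.133, -0.0]
wrist_force: [-0.1, 0.1, 0.0]
width: 0.006
grip_force: 0.0
```

Call:
step_arm(
  series=[0,0,0,0,-0.005,0,0,0,-0.01,0,0,0,-0.015,0,0,0,-0.02,0,0,0,-0.025,0,0,0,-0.03,0,0,0,-0.035,0,0,0],
)

```text
time: 10.05
tool_pos: [0.4742, 0.0302, 0.0221]
tcp_rot: [0.212, -3.134, 0.0]
wrist_force: [-1.3, -0.4, 0.1]
width: 0.004
grip_force: 0.5
```

```bash
python3 go.py t -.05 .004 .022 0;
```

```text
shift [-0.0452 -0.0001  0.0001] turn 0.0 | tester pos [-0.0952  0.004   0.0221] ty 0.0 F_t [-1.3  -0.25  0.13] tool z [-0.001 -0.    -1.   ] q [ 0.01  0.13  2.2  -0.    0.81 -1.69] w 0.004 gf 0.457837306894362 10.05
```

Call:
step_arm(
  series=[-0.003,0,0,0,-0.006,0,0,0,-0.009,0,0,0,-0.012,0,0,0,-0.015,0,0,0,-0.018,0,0,0,-0.021,0,0,0,-0.024,0,0,0],
)

```text
time: 11.05
tool_pos: [0.4981, 0.0334, 0.0223]
tcp_rot: [0.212, -3.134, -0.0]
wrist_force: [-2.0, 0.9, -1.0]
width: -0.002
grip_force: 1.3
```

Call:
step_arm(
  series=[-0.002,0,0,0,-0.004,0,0,0,-0.006,0,0,0,-0.008,0,0,0,-0.01,0,0,0,-0.012,0,0,0],
)

```text
time: 11.8
tool_pos: [0.506, 0.0342, 0.0218]
tcp_rot: [0.212, -3.126, 0.001]
wrist_force: [-12.0, -2.8, 11.1]
width: -0.0
grip_force: 6.3
```

```bash
python3 go.py t -.05 .004 .022 0;python3 - <<'E'
from h import *
p=viewer.read_camera("side");cv2.imwrite("pics/f.png",cv2.resize(p["image"][160:260,220:340],(720,600),interpolation=cv2.INTER_CUBIC)[:,:,::-1])
E
```

```text
shift [-0.0131  0.0002 -0.0003] turn 0.0006 | tester pos [-0.0631  0.0038  0.0218] ty 0.0006 F_t [-12.31  -1.12  11.11] tool z [-0.008 -0.001 -1.   ] q [ 0.02  0.19  2.13 -0.    0.83 -1.69] w -0.0 gf 6.251854877918959 11.8
```

View pics/f.png

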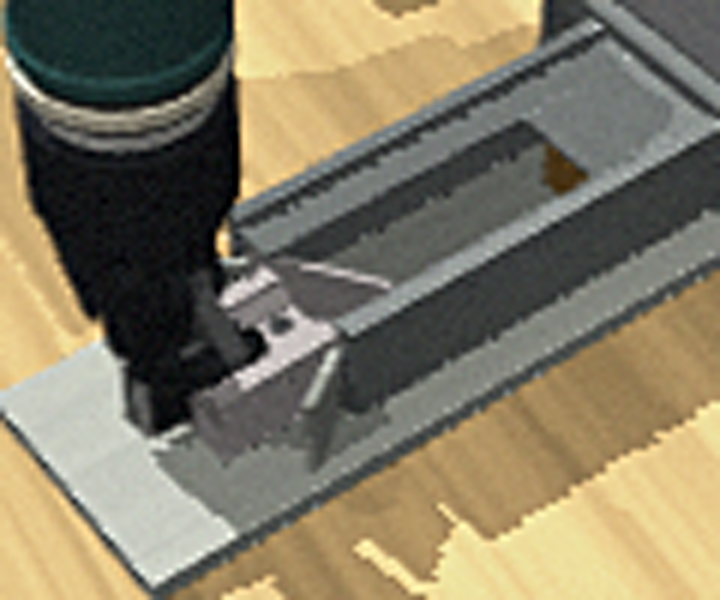

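The flap has started to open (its edge runs (270,255) to (390,290) in the crop) and the piece is straight between the cheeks. I'll keep pushing, with a slight upward shift to take off the down-force.

Call:
step_arm(
  series=[-0.001,0,-0.001,0,-0.003,0,-0.0015,0,-0.005,0,-0.0015,0,-0.007,0,-0.0015,0],
)

```text
time: 12.35
tool_pos: [0.5141, 0.0355, 0.0225]
tcp_rot: [0.212, -3.129, 0.0]
wrist_force: [-4.4, -1.2, -1.9]
width: -0.002
grip_force: 2.4
```

```bash
python3 go.py t -.05 .004 .022 0
```

```text
shift [-0.0049  0.      0.0004] turn 0.0 | tester pos [-0.0549  0.004   0.0225] ty 0.0 F_t [-4.5  -0.63 -1.89] tool z [-0.005 -0.001 -1.   ] q [ 0.02  0.2   2.12 -0.    0.83 -1.68] w -0.002 gf 2.3763011663686484 12.35
```

Call:
step_arm(
  series=[-0.003,0,0,0,-0.006,0,0,0,-0.009,0,0,0,-0.012,0,0,0,-0.015,0,0,0,-0.018,0,0,0,-0.021,0,0,0,-0.024,0,0,0],
)

```text
time: 13.35
tool_pos: [0.541, 0.0393, 0.0239]
tcp_rot: [-0.212, 3.134, 0.0]
wrist_force: [-2.9, -0.1, -1.4]
width: 0.004
grip_force: 1.3
```

```bash
python3 go.py t -.05 .004 .022 0;python3 - <<'E'
from h import *
p=viewer.read_camera("side");cv2.imwrite("pics/f2.png",cv2.resize(p["image"][160:260,220:340],(720,600),interpolation=cv2.INTER_CUBIC)[:,:,::-1])
E
```

```text
shift [ 0.0223 -0.      0.0019] turn 0.0 | tester pos [-0.0277  0.004   0.0239] ty 0.0 F_t [-2.91  0.31 -1.36] tool z [ 0.001  0.    -1.   ] q [ 0.03  0.24  2.06  0.    0.84 -1.68] w 0.004 gf 1.2957827310310677 13.35
```

View pics/f2.png

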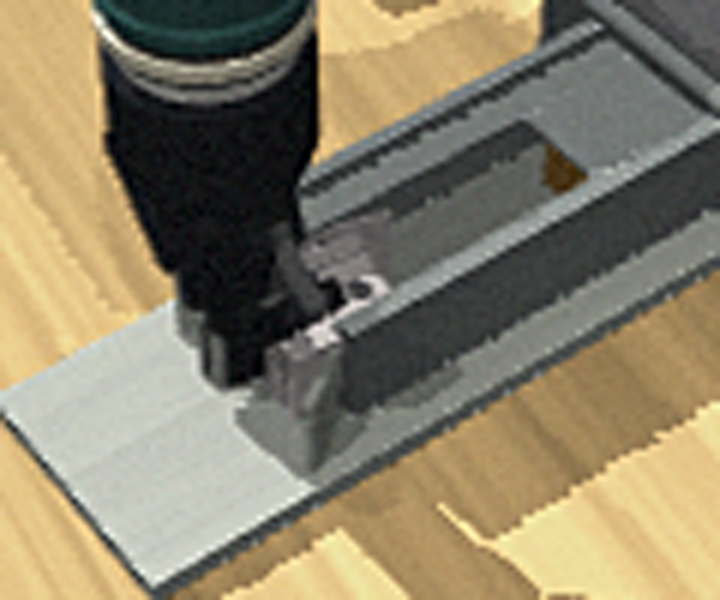

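Call:
step_arm(
  series=[-0.0045,0,0.0005,0,-0.009,0,0.001,0,-0.0135,-0.0005,0.001,0,-0.018,-0.001,0.001,0,-0.0225,-0.001,0.001,0,-0.027,-0.001,0.001,0,-0.0315,-0.001,0.001,0,-0.036,-0.001,0.001,0],
)

```text
time: 14.4
tool_pos: [0.5768, 0.043, 0.0228]
tcp_rot: [-0.212, 3.134, -0.0]
wrist_force: [-0.7, -2.3, -0.9]
width: 0.002
grip_force: 0.8
```

```bash
python3 go.py t .045 .003 .023 0
```

```text
shift [-0.0367  0.0001 -0.0002] turn 0.0 | tester pos [0.0083 0.0029 0.0228] ty 0.0 F_t [-0.96 -2.18 -0.94] tool z [ 0. -0. -1.] q [ 0.03  0.3   1.99 -0.    0.86 -1.67] w 0.002 gf 0.8020865631988272 14.4
```

Call:
step_arm(
  series=[-0.0045,0,0,0,-0.009,0,0,0,-0.0135,0,0,0,-0.018,0,0,0,-0.0225,0,0,0,-0.027,0,0,0,-0.0315,0,0,0,-0.036,0,0,0],
)

```text
time: 15.4
tool_pos: [0.6124, 0.0479, 0.0229]
tcp_rot: [-0.212, 3.134, -0.0]
wrist_force: [-2.4, -2.1, 1.2]
width: 0.002
grip_force: 1.0
```

```bash
python3 go.py t .045 .003 .023 0
```

```text
shift [-0.0008 -0.     -0.0001] turn 0.0001 | tester pos [0.0442 0.003  0.0229] ty 0.0001 F_t [-2.7  -1.76  1.17] tool z [ 0. -0. -1.] q [ 0.04  0.35  1.91 -0.    0.88 -1.67] w 0.002 gf 1.0341691598296165 15.4
```

Call:
step_arm(
  series=[-0.0015,0,0,0,-0.003,0,0,0,-0.0045,0,0,0,-0.006,0,0,0,-0.0075,0,0,0,-0.009,0,0,0,-0.0105,0,0,0],
)

```text
time: 16.27
tool_pos: [0.6227, 0.0493, 0.0227]
tcp_rot: [-0.212, 3.134, -0.0]
wrist_force: [-1.2, -2.1, -0.5]
width: -0.001
grip_force: 1.3
```

Call:
step_arm(
  series=[-0.001,0,0,0,-0.002,0,0,0,-0.003,0,0,0,-0.004,0,0,0],
)

```text
time: 16.77
tool_pos: [0.6265, 0.0498, 0.0228]
tcp_rot: [-0.212, 3.134, -0.0]
wrist_force: [-1.6, -2.3, -0.6]
width: 0.002
grip_force: 1.3
```

```bash
python3 go.py t .06 .003 .023 0
```

```text
shift [-0.0016  0.     -0.0002] turn 0.0001 | tester pos [0.0584 0.003  0.0228] ty 0.0001 F_t [-1.91 -2.08 -0.65] tool z [ 0. -0. -1.] q [ 0.04  0.38  1.87 -0.    0.89 -1.67] w 0.002 gf 1.2504446413367987 16.775
```

Call:
step_arm(
  series=[-0.001,0,0,0,-0.002,0,0,0,-0.003,0,0,0,-0.004,0,0,0],
)

```text
time: 17.27
tool_pos: [0.6304, 0.0504, 0.0228]
tcp_rot: [-0.212, 3.134, -0.0]
wrist_force: [-1.1, -1.6, -2.0]
width: 0.0
grip_force: 1.3
```

Call:
step_arm(
  series=[-0.001,0,0,0,-0.002,0,0,0,-0.003,0,0,0,-0.004,0,0,0],
)

```text
time: 17.77
tool_pos: [0.6345, 0.0509, 0.0228]
tcp_rot: [-0.212, 3.134, 0.0]
wrist_force: [-1.2, -2.2, -1.2]
width: -0.0
grip_force: 1.2
```

Call:
step_arm(
  series=[-0.001,0,0,0,-0.002,0,0,0,-0.003,0,0,0,-0.004,0,0,0],
)

```text
time: 18.27
tool_pos: [0.6385, 0.0517, 0.0229]
tcp_rot: [-0.212, 3.134, 0.0]
wrist_force: [-0.8, 0.0, -0.5]
width: -0.001
grip_force: 0.4
```

Call:
step_arm(
  series=[-0.001,0,0,0,-0.002,0,0,0,-0.003,0,0,0,-0.004,0,0,0],
)

```text
time: 18.77
tool_pos: [0.6405, 0.0517, 0.0229]
tcp_rot: [0.212, -3.13, 0.0]
wrist_force: [-9.8, -1.4, 7.0]
width: -0.001
grip_force: 4.3
```

```bash
python3 go.py t .06 .003 .023 0; python3 go.py t .06 .003 .023 0
```

```text
shift [ 0.0125  0.     -0.0001] turn 0.0001 | tester pos [0.0725 0.003  0.0229] ty 0.0001 F_t [-9.86 -0.02  6.97] tool z [-0.004 -0.001 -1.   ] q [ 0.04  0.4   1.84 -0.    0.91 -1.66] w -0.001 gf 4.298006035387516 18.775
shift [ 0.0125  0.     -0.0001] turn 0.0001 | tester pos [0.0725 0.003  0.0229] ty 0.0001 F_t [-9.86 -0.02  6.97] tool z [-0.004 -0.001 -1.   ] q [ 0.04  0.4   1.84 -0.    0.91 -1.66] w -0.001 gf 4.298006035387516 18.775
```

Call:
step_arm(
  series=[0,0,-0.0006,0,-0.0006,0,-0.0008,0,-0.0006,0,-0.0008,0],
)

```text
time: 19.15
tool_pos: [0.6405, 0.0517, 0.0229]
tcp_rot: [0.212, -3.129, 0.0]
wrist_force: [-6.5, -1.8, 3.6]
width: 0.002
grip_force: 3.4
```

Call:
step_arm(
  series=[-0.0005,0,0,0,-0.001,0,-0.0003,0,-0.0015,0,-0.0005,0,-0.0015,0,-0.0005,0],
)

```text
time: 19.65
tool_pos: [0.6408, 0.0518, 0.0229]
tcp_rot: [0.212, -3.127, 0.0]
wrist_force: [-8.7, -1.9, 3.6]
width: 0.001
grip_force: 4.4
```

Call:
step_arm(
  series=[-0.0005,0,0,0,-0.001,0,-0.0003,0,-0.0015,0,-0.0005,0,-0.0015,0,-0.0005,0],
)

```text
time: 20.15
tool_pos: [0.6412, 0.0518, 0.0229]
tcp_rot: [0.211, -3.125, 0.001]
wrist_force: [-10.6, -2.4, 3.4]
width: -0.001
grip_force: 5.4
```

```bash
python3 go.py t .06 .003 .023 0; python3 -c "
from h import *
for i in range(3):
    viewer.read_camera('side'); s=monitor.read_state(); print(s['time'],s['tool_pos'],s['wrist_force'],s['torque'])"
```

```text
shift [ 0.0132 -0.      0.0001] turn 0.0001 | tester pos [0.0732 0.003  0.0229] ty 0.0001 F_t [-10.85  -0.99   3.45] tool z [-0.01  -0.001 -1.   ] q [ 0.04  0.41  1.83 -0.    0.91 -1.66] w -0.001 gf 5.36129929125309 20.15
20.2 [0.64117434 0.05185143 0.0229572 ] [-10.02014975  -2.02651154   3.88892316] [-0.328059    1.63481087 -0.05356086]
20.25 [0.64114391 0.05186595 0.02291179] [-11.29719174  -2.3192303    3.90998256] [-0.29187529  1.63487764  0.00632893]
20.3 [0.64113633 0.05185281 0.0228982 ] [-10.281883    -2.09960012   4.22723478] [-0.32681183  1.6499363  -0.05244178]
```

Call:
step_arm(
  series=[-0.0005,0,0,0,-0.001,0,-0.0003,0,-0.0015,0,-0.0005,0,-0.0017,0,-0.0006,0,-0.0017,0,-0.0006,0],
)

```text
time: 20.92
tool_pos: [0.6415, 0.0519, 0.0229]
tcp_rot: [0.211, -3.122, 0.001]
wrist_force: [-11.6, -2.9, 4.8]
width: -0.003
grip_force: 6.5
```

```bash
python3 -c "
from h import *
for i in range(4):
    viewer.read_camera('side'); s=monitor.read_state(); print(s['time'],s['tool_pos'],s['wrist_force'],s['torque'])"
```

```text
20.975 [0.64150031 0.05191151 0.02294516] [-12.5988421   -1.56203704   3.66363407] [-0.41165344  1.98330258 -0.01998656]
21.025 [0.64151516 0.05192501 0.02296781] [-12.43409925  -2.99530795   4.33469997] [-0.4315644   2.07418008 -0.0042604 ]
21.075 [0.64149314 0.05191511 0.02293605] [-12.79454226  -3.06955893   3.95366615] [-0.40256429  1.97988985 -0.0315142 ]
21.125 [0.64150929 0.05193267 0.02297136] [-12.43316422  -3.15893615   4.31672723] [-0.38448212  2.0085248  -0.04411904]
```

Call:
step_arm(
  series=[0,0,0,0,0,0,0,0,0,0,0,0,0,0,0,0,0,0,0,0,0,0,0,0,0,0,0,0,0,0,0,0],
)

```text
time: 22.12
tool_pos: [0.6415, 0.0519, 0.0229]
tcp_rot: [0.211, -3.122, 0.001]
wrist_force: [-13.2, -2.6, 3.7]
width: 0.004
grip_force: 6.5
```

Call:
step_arm(
  series=[0,0,0,0,0,0,0,0,0.002,0,0.0005,0,0.004,0,0.001,0,0.006,0,0.0015,0,0.008,0,0.0015,0,0.01,0,0.0015,0,0.01,0,0.0015,0],
)

```text
time: 23.12
tool_pos: [0.6386, 0.0515, 0.0243]
tcp_rot: [-0.212, 3.132, 0.0]
wrist_force: [-0.4, -0.0, -0.3]
width: 0.001
grip_force: 0.0
```

```bash
python3 go.py t .065 .003 .12 0
```

```text
shift [ 0.0054 -0.     -0.0957] turn 0.0 | tester pos [0.0706 0.003  0.0243] ty 0.0 F_t [-0.4   0.01 -0.27] tool z [ 0.002  0.    -1.   ] q [ 0.04  0.39  1.85  0.    0.9  -1.66] w 0.001 gf 0.0 23.125
```

Free of the piece, so I lift straight out and clear the view.

Call:
step_arm(
  series=[0.001,0,-0.01,0,0.001,0,-0.03,0,0.001,0,-0.06,0,0.001,0,-0.1,0,0.001,0,-0.14,0,0.001,0.03,-0.17,0,0.001,0.08,-0.18,0,0.001,0.14,-0.18,0],
)

```text
time: 24.12
tool_pos: [0.6195, 0.1909, 0.2082]
tcp_rot: [-0.208, 3.128, 0.002]
wrist_force: [0.3, -0.3, -0.8]
width: -0.001
grip_force: 0.0
```

Call:
step_arm(
  series=[0,0.06,0,0,0,0.12,0,0,0,0.15,0,0,0,0.15,0,0],
)

```text
time: 24.62
tool_pos: [0.5972, 0.3414, 0.2056]
tcp_rot: [-0.217, 3.132, 0.002]
wrist_force: [0.8, -0.7, 0.4]
width: -0.005
grip_force: 0.0
```

```bash
python3 - <<'E'
from h import *
p=viewer.read_camera("side");q=viewer.read_camera("top")
a=cv2.resize(p["image"][120:280,190:400],(525,400),interpolation=cv2.INTER_CUBIC)
b=cv2.resize(q["image"][130:280,235:335],(267,400),interpolation=cv2.INTER_CUBIC)
cv2.imwrite("pics/end.png",np.hstack([a,b])[:,:,::-1]); print(monitor.read_state()["wrist_force"])
E
```

```text
[ 0.30585879 -0.39268456  0.54266651]
```

View pics/end.png

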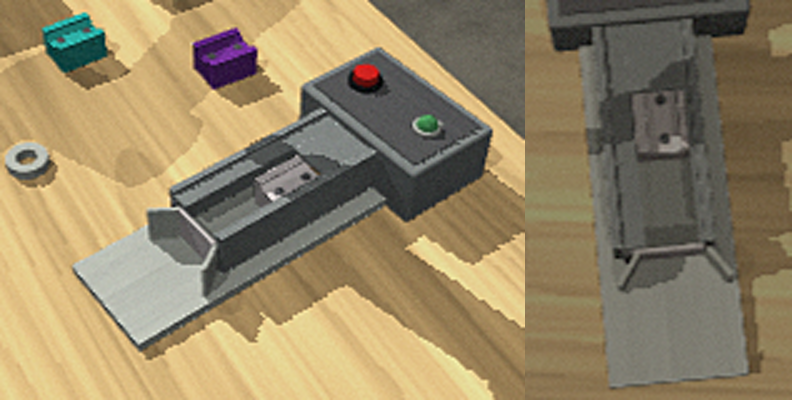

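The piece is inside at the back of the bay ((287,178) side, (660,125) top). The flap is shut across the doorway ((185,230) side) and the other parts haven't moved.

```bash
python3 -c "
from workcell import job
print(job.finish_job())"
```

```text
the job is handed in; nothing more can be done
None
```

The job is handed in: the aluminium pole piece was pressed on the contact at an estimated 12 N (wrist reading about 13 N) for over a second, and it now stays inside with the flap shut and the other parts untouched.

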